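# Set and lock the bobbin winder's tension regulator

## Task

Set the thread tension on the bobbin winder and lock it: turn the black knob until the white pointer line on it points at the red flag on the dial, then turn the brass hexagonal lock ring under the knob clockwise (seen from above) until it comes up hard, and nip it up firmly so that it stays tight, without over-tightening it. The knob must still point at the red flag afterwards; leave both flags and everything else on the table where they are.

Things in the scene. Friction and masses are not known exactly. Their poses are not given: they have to be found in the camera images.
- winder: Green bobbin winder fixed to the bench: housing 180 x 300 mm, 60 mm high, a round aluminium dial plate (radius 80 mm) on top. Origin: on the bench, on the common vertical axis of dial, ring and knob; z up; own +x is mid-scale. Housing spans -95 to 205 mm in its own y, +-90 mm in x. A bobbin on a spindle stands at its y = 145 mm, top 88 mm above the bench.
- knob: Black bar knob on the vertical axis: 36 mm long (own x), 16 mm wide (own y: pinch it across this), lower face 98 mm, top 128 mm above the bench. Origin on the axis, 92 mm above the bench. Own +x is where its white pointer line points (axis to +x end, on top). Friction 0.05 N m, stays as left; starts within 0.3 rad of the winder's x; stops at 2.4 rad either side.
- pointer (a point): The outer end of the white pointer line on the knob's top, 16 mm from the axis, 128 mm above the bench.
- red_flag: Red marker flag, 7 mm high, on the dial plate 57 to 78 mm from the axis. Origin on the axis at the plate's surface, 60 mm above the bench; own +x points from the axis to the flag: the knob is set when its +x is parallel to it, same way round, within 0.12 rad. It stands 0.6 to 1.3 rad clockwise (from above) of the winder's x. Held by light friction: do not push.
- blue_flag: Blue marker flag, as the red one but not the setting wanted, 0.6 to 1.3 rad anticlockwise of the winder's own x. Leave it.
- ring: Brass hex lock ring, same axis: 56 mm across flats (a pair faces own +-y), 65 over corners, 72 to 88 mm above the bench (origin: underside), 11 mm free below. Clockwise from above tightens: turns freely (0.04 N m) for an unseen 0.4 to 1.9 rad, then comes up hard: torque jumps 0.3 to 0.5 N m, then rises 1.6 per rad. Stop 0.7 to 0.9 above free running: tight, self-holding. Spoilt 0.5 rad past.
- collar_mark (a point): Mark on the clamp collar hidden under the lock ring, 14 mm from the axis, 69 mm above the bench. The collar stands still until the ring comes up hard against it, then turns with it, so the mark's travel shows how far the ring was nipped up: 1.7 mm or more after release is tight, 6.8 mm is too much.
- red_tip (a point): Middle of the red flag, on its top, 71 mm from the axis, 67 mm above the bench.
- blue_tip (a point): Middle of the blue flag, on its top, 71 mm from the axis, 67 mm above the bench.
- bobbin_a: Red bobbin on the winder's spindle, 21 mm across, 11 mm high; bystander. Origin at the middle of its underside.
- bobbin_b: Yellow bobbin on the bench beside the winder, 21 mm across; bystander. Origin at the middle of its underside.
- cone_gold: Yellow thread cone, 68 mm wide, 120 mm high; bystander. Origin at the middle of its underside.
- cone_green: Green thread cone, same size; bystander. Origin at the middle of its underside.
- cone_red: Red thread cone, same size; bystander. Origin at the middle of its underside.
- driver: Screwdriver lying beside the winder; bystander. Origin at the middle of its underside.
- scissors: Steel scissors, about 150 mm long, lying flat; bystander. Origin at the middle of its underside.
- bead_jar: Amber jar of 56 mm diameter, 75 mm high; bystander. Origin at the middle of its underside.

How it is judged:
On the way, in this order (a step that is already met when the one before it is completed fails the run):
1. the knob's pointer line points at the red flag while the lock ring is not yet tight (angle between the x axis of knob and the x axis of red_flag, either way round below 0.12 rad and x of pointer in the frame of red_flag above 0 m and distance of collar_mark from where it was at the start of the episode below 0.001 m), for 0.3 s.
2. the lock ring is nipped up tight: it has taken the clamp collar 1.7 mm round or more (distance of collar_mark from where it was at the start of the episode above 0.0017 m), for 0.2 s.
At the end, for the whole second after the job is handed in: Knob pointer within 0.12 rad of the red flag; lock ring tight (collar mark 1.7 to 6.8 mm from its start); both released and at rest; the flags within 5 mm and the other things within 20 mm of where they stood (angle between the x axis of knob and the x axis of red_flag, either way round below 0.12 rad and x of pointer in the frame of red_flag above 0 m and distance of collar_mark from where it was at the start of the episode between 0.0017 and 0.0068 m and angular speed of each of ring, knob below 0.05 rad/s); the robot touches nothing.
It fails at once if the lock ring is over-tightened: the collar mark taken 6.8 mm or further from its start (distance of collar_mark from where it was at the start of the episode above 0.0068 m).
It fails at once if the red or blue flag is pushed round by 0.07 rad or more (distance of any of red_tip, blue_tip from where it was at the start of the episode above 0.005 m).
It fails at once if a bystander is moved by 20 mm or more (distance of any of bobbin_a, bobbin_b, cone_gold, cone_green, cone_red, driver, scissors, bead_jar from where it was at the start of the episode above 0.02 m).
It also fails if it takes over 67 s, if anything falls off the work surface, if the arm or the gripper's body presses on something with over 40 N, if the wrist force passes 120 N, or if a joint passes its speed limit or range.

## Robot

A 7-joint arm with a two-finger parallel gripper is mounted at the origin on the work surface. World frame = base frame: x ahead of the robot, y to its left, z up, the work surface at z = 0. Lengths are in m, angles in rad, forces in N, time in s.
With the tool pointing down it reaches from about 0.425 to 0.95 m from the base axis. Payload 4.7 kg.
Tool frame: the origin (TCP) lies midway between the tips of the shut fingers; the grasp point (between the pads) lies 19 mm behind it; z points along the fingers, y is the direction in which the jaws open and shut (so a half turn about z gives the same grasp; the last joint's range is limited). The gripper opens to 87 mm and grips with 3 to 60 N. Pads are 19 mm wide; open, the fingers measure 117 mm over their backs; the gripper's body (75 mm by 190 mm) begins 51 mm behind the grasp point.
Start: joints at [1.204, 0.469, -0.049, 1.532, 0.024, 1.141, -0.082], TCP at [0.224, -0.637, 0.223] pointing down, gripper open.
Joint ranges: [-2.59, 2.59], [-0.33, 1.99], [-1.39, 1.29], [0.1, 2.45], [-1.04, 4.18], [0.21, 1.99], [-2.66, 2.66]. Speed limits (rad/s): [2.57, 2.57, 3.14, 3.14, 3.14, 3.14, 3.14].

## Interface

Orientations are given as a unit quaternion [x, y, z, w].
In Python, from station import r gives the robot as it stands.
- The arm moves only by the tool play_rows, never from a script. Its argument "plan" is a list that holds one entry, the list of rows, each a list of 6 numbers: the shift along the tool's x, y, z in cm, then the turn, a rotation vector about the tool's x, y, z in degrees. A call has exactly 5 rows; each row shifts and turns the commanded pose from where the row before left it, along the tool's axes as they then stand; what a row does not reach is not made up. A row lasts 1/10 s, in which the tool goes at most 50 mm and 8.59 degrees, less where a joint would pass 70% of its speed; a pose out of reach is approached as far as the arm can. A call is refused whole if a number of a shift passes 5 or a number of a turn 8.59, either way. A call with a gripper value outside its range is refused whole. "grip" is the finger opening in cm, from 0 to 8.7, set as the call begins (left out, the last holds). The fingers move at their own pace and stop on an object; "squeeze" is the grip in N (left out, the last holds). Time passes only in rows, so rows that do not move let the fingers close, or fill a call up. It gives the time, the measured TCP pose, the force and the opening at its end, in the units of the state.
- r.read_state(): the state, without advancing time (a new reading comes with each control period).
- r.capture(name): name is "scene" or "side" or "wrist"; returns the picture (420x560x3 uint8, red, green, blue); there is no depth.
- r.get_calibration(name): a dict with "mtx" (3x3 intrinsics, pixels), "camera_from_world" (4x4, takes a point from world to camera coordinates). Camera axes: x right, y up, looking along -z (the intrinsics and any distortion apply to the point x, -y, -z); pixel columns grow to the right and rows downward; lengths in m; the calibration is good to about 2 mm. A picture is of the moment at which its call begins: read the wrist's pose just before it. get_calibration takes no time and is no camera call; for the wrist camera it gives the pose at the moment of the call.
- r.finish_job(): hands the job in, once; it reports no verdict.
Trained networks look in the newest picture that a camera, given by its name, has taken for a name from the list of things; names that differ only in an ending like _2 or _b are one class to them, and where a whole thing is asked for, a point or a joint stands for the part that bears it (a point fixed in the world has none). Each returns a list of dicts, best first, with "score" (0 to 1); they miss things now and then, are a little off and sometimes report something else, mostly with a low value. They report only what shows in the picture. A call takes as long as a camera call.
- r.boxes_of(camera, query): "position" ([column, row] in pixels, amid what is visible of it).
- r.regions_of(camera, query): "pixels" (420x560 bool, what is visible of it) and "position" ([column, row] in pixels, amid what is visible of it).
The state is a dict: "time_s": time; "joint_pos": joint angles; "qd": joint speeds; "effort": joint torques, N m; "eef_pos": TCP position; "orientation": TCP orientation; "force": force on the tool from outside, world axes, zero at the start; "ft_torque": the same for the moment, N m; "gripper_width": finger opening in m.
Only numpy, scipy, OpenCV 4.12 (cv2) and the standard library are available. Lean on these libraries where they do the work, as an engineer would, in place of code of your own. Each camera call takes 0.05 s, during which the arm holds its last target.

## Working session

There is one attempt and no reset: what is moved stays moved. The work goes in short steps, Python scripts to look and compute and a tool call to move; the robot and the scene stay as the last step left them, time stands still between calls to the robot, and variables do not carry over. Pictures are saved under pics/ and viewed, and the job is handed in when it is done.

Besides the shell and the picture viewer there is one more tool, called as a command line: name --argument value ..., lists and objects as JSON in quotes. play_rows: Moves the arm, as the interface text tells. Its arguments: {"type":"object","properties":{"plan":{"type":"array"},"grip":{"type":"number"},"squeeze":{"type":"number"}},"required":["plan"]}

```bash
ls; mkdir -p pics
python3 - <<'E'
from station import r
import cv2,numpy as np
s=r.read_state(); print({k:np.round(v,3).tolist() for k,v in s.items()})
for n in ["scene","side","wrist"]:
    im=r.capture(n); cv2.imwrite(f"pics/{n}0.png",im[:,:,::-1])
    c=r.get_calibration(n); print(n,np.round(c["mtx"],1).tolist(),np.round(c["camera_from_world"],3).tolist(),c.keys())
E
```

```text
pics
{'time_s': 0.0, 'joint_pos': [1.204, 0.47, -0.049, 1.534, 0.024, 1.141, -0.082], 'qd': [0.001, -0.0, 0.0, -0.001, 0.001, -0.002, -0.0], 'effort': [-0.0, -50.798, -0.081, -23.616, -0.061, 0.038, 0.0], 'eef_pos': [0.224, -0.636, 0.221], 'orientation': [0.986, 0.168, -0.0, -0.001], 'force': [0.294, 0.703, 0.286], 'ft_torque': [0.002, -0.02, -0.001], 'gripper_width': 0.087}
scene [[534.9, 0.0, 278.5], [0.0, 534.9, 213.0], [0.0, 0.0, 1.0]] [[0.099, 0.995, -0.012, -0.063], [-0.657, 0.075, 0.75, 0.264], [0.748, -0.066, 0.661, -2.003], [0.0, 0.0, 0.0, 1.0]] dict_keys(['mtx', 'camera_from_world'])
side [[470.8, 0.0, 274.8], [0.0, 470.8, 203.9], [0.0, 0.0, 1.0]] [[-0.73, -0.683, -0.019, 0.396], [0.48, -0.533, 0.697, -0.311], [-0.486, 0.5, 0.717, -1.213], [0.0, 0.0, 0.0, 1.0]] dict_keys(['mtx', 'camera_from_world'])
wrist [[289.1, 0.0, 281.9], [0.0, 289.1, 209.0], [0.0, 0.0, 1.0]] [[0.332, -0.943, -0.001, -0.675], [0.908, 0.32, -0.269, 0.031], [0.254, 0.088, 0.963, -0.39], [0.0, 0.0, 0.0, 1.0]] dict_keys(['mtx', 'camera_from_world'])
```

View pics/scene0.png

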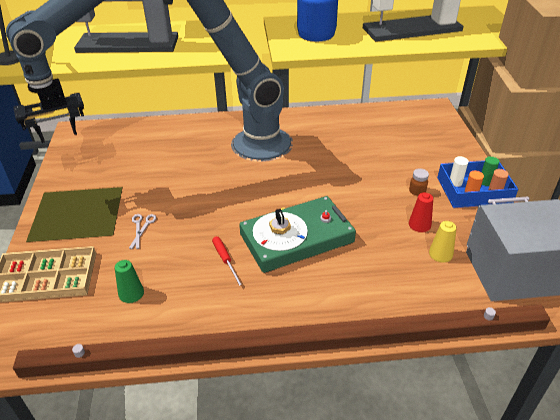

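View pics/side0.png

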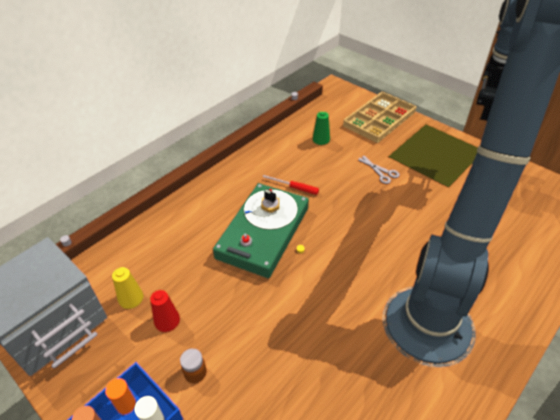

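View pics/wrist0.png

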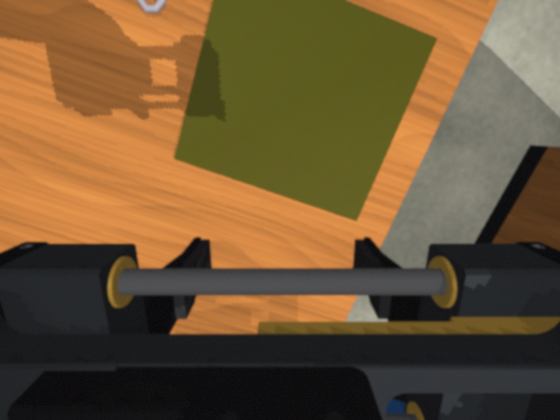

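The scene picture shows the winder with its dial near (280,230) and bobbin near (326,216). In the side picture the dial is near (270,208). I'll triangulate these points next.

```bash
cat > h.py <<'E'
from station import r
import cv2,numpy as np
from scipy.spatial.transform import Rotation as R
def ray(cal,px):
    K=cal["mtx"];T=cal["camera_from_world"]
    d=np.array([(px[0]-K[0,2])/K[0,0],-(px[1]-K[1,2])/K[1,1],-1.0])
    return -T[:3,:3].T@T[:3,3], T[:3,:3].T@d
def atz(cal,px,z):
    o,d=ray(cal,px); return o+d*(z-o[2])/d[2]
def proj(cal,P):
    K=cal["mtx"];T=cal["camera_from_world"]
    p=T[:3,:3]@np.array(P)+T[:3,3]; return K[0,0]*p[0]/-p[2]+K[0,2], K[1,1]*p[1]/p[2]+K[1,2]
def topdown(im,cal,c,z,half,ppm,rot=0):
    # rectified image of plane z, x_world up, y_world left
    n=int(2*half*ppm); src=[];dst=[]
    for u,v in [(0,0),(n,0),(n,n),(0,n)]:
        x=c[0]+half-v/ppm; y=c[1]+half-u/ppm
        src.append(proj(cal,[x,y,z]));dst.append((u,v))
    H=cv2.getPerspectiveTransform(np.float32(src),np.float32(dst))
    return cv2.warpPerspective(im,H,(n,n),flags=cv2.INTER_CUBIC)
E
python3 - <<'E'
from h import *
for n in ["scene","side"]:
    im=r.capture(n); cal=r.get_calibration(n)
    for q,z in [("knob",.115),("ring",.08),("red_flag",.065),("blue_flag",.065),("bobbin_a",.083),("bobbin_b",.006),("winder",.05)]:
        for b in r.boxes_of(n,q)[:2]:
            print(n,q,round(b["score"],2),np.round(b["position"],1),np.round(atz(cal,b["position"],z),4))
    a=topdown(im,cal,(0.63,0.0),.06,.2,1000); cv2.imwrite(f"pics/td_{n}.png",cv2.cvtColor(a,cv2.COLOR_RGB2BGR))
    x,y=(280,228) if n=="scene" else (270,208)
    cv2.imwrite(f"pics/z_{n}.png",cv2.resize(im[y-50:y+50,x-50:x+50],(600,600),interpolation=cv2.INTER_CUBIC)[:,:,::-1])
E
```

```text
scene knob 0.45 [276.1 215.2] [0.5427 0.0041 0.115 ]
scene ring 0.54 [278.4 227.2] [0.5558 0.0089 0.08  ]
scene ring 0.26 [137.4 230.9] [ 0.5258 -0.3937  0.08  ]
scene bobbin_a 0.55 [324.8 216.1] [0.5268 0.1482 0.083 ]
scene bobbin_b 0.55 [324.8 216.1] [0.4418 0.1658 0.006 ]
side knob 0.7 [263.9 196.4] [0.5576 0.0271 0.115 ]
side ring 0.57 [265.8 203.9] [0.5565 0.0218 0.08  ]
side bobbin_a 0.57 [302.6 247.3] [0.3641 0.0762 0.083 ]
side bobbin_b 0.57 [302.6 247.3] [0.4034 0.0278 0.006 ]
side winder 0.59 [265.  227.7] [0.5114 0.0737 0.05  ]
side winder 0.31 [125.3 287.3] [0.641  0.4748 0.05  ]
```

View pics/z_scene.png

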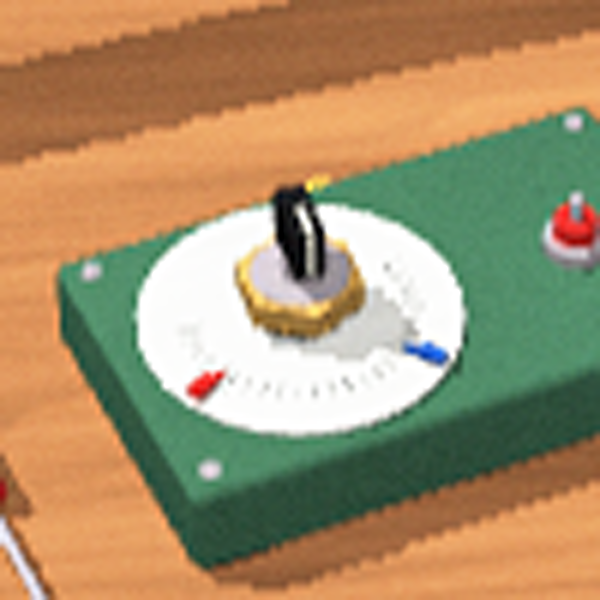

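View pics/z_side.png

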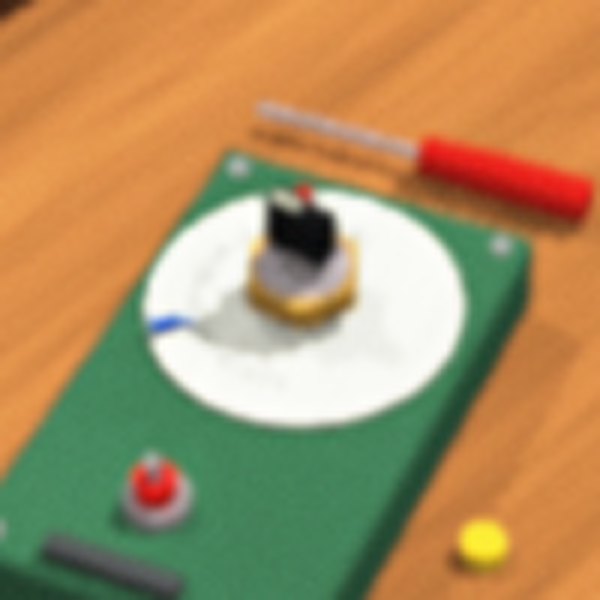

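Run:
```python
from h import *
from scipy.optimize import least_squares
C={}
for n,(cx,cy) in {"scene":(280,228),"side":(270,208)}.items():
    im=r.capture(n); cal=r.get_calibration(n)
    hsv=cv2.cvtColor(im,cv2.COLOR_RGB2HSV)
    roi=np.zeros(im.shape[:2],np.uint8); roi[cy-50:cy+50,cx-60:cx+60]=255
    w=((hsv[...,1]<70)&(hsv[...,2]>130)&(roi>0)).astype(np.uint8)
    _,lab,st,_=cv2.connectedComponentsWithStats(w); k=1+np.argmax(st[1:,4]); 
    cs,_=cv2.findContours((lab==k).astype(np.uint8),0,2); h=cv2.convexHull(max(cs,key=len))[:,0]
    hh=[]
    hull=cv2.convexHull(max(cs,key=len),returnPoints=True)[:,0].astype(float)
    P=np.array([atz(cal,p,.06)[:2] for p in hull])
    f=least_squares(lambda q:np.hypot(*(P-q[:2]).T)-.08,[P[:,0].mean(),P[:,1].mean()],loss="soft_l1",f_scale=.002)
    c=f.x; print(n,"centre",c.round(4),"resid mm",(f.fun*1000).round(1)); C[n]=c
    for q,m in {"red":((hsv[...,0]<8)|(hsv[...,0]>172)),"blue":(hsv[...,0]>100)&(hsv[...,0]<130)}.items():
        m=(m&(hsv[...,1]>130)&(hsv[...,2]>90)&(roi>0)).astype(np.uint8)
        nn,l,s,ce=cv2.connectedComponentsWithStats(m)
        for i in range(1,nn):
            if s[i,4]>4:
                p=atz(cal,ce[i],.064)[:2]; d=p-c
                print(q,s[i,4],ce[i].round(1),p.round(4),"r",np.hypot(*d).round(4),"ang",np.arctan2(d[1],d[0]).round(3))
```

```text
scene centre [0.5468 0.013 ] resid mm [ 2.4  2.1  2.2  2.   2.1  1.8  0.3 -0.  -0.1  0.2  0.3  1.1  1.1  1.8
  2.2  3.   3.3  2.7  2.5  1.8  1.5  0.7  0.1  0.1  0.3  0.1  1.   2.1
  3.1  3.1  3. ]
red 41 [325.2 215.3] [0.5023 0.1545] r 0.1483 ang 1.875
red 146 [223.8 252.9] [ 0.6257 -0.1503] r 0.1814 ang -1.12
red 12 [263.8 241.7] [ 0.5938 -0.0367] r 0.0685 ang -0.813
blue 12 [301.1 236.4] [0.5844 0.071 ] r 0.0692 ang 0.995
side centre [0.5482 0.0125] resid mm [6.2 5.7 5.7 5.2 4.1 3.6 3.2 2.9 2.9 3.1 3.4 4.1 4.4 4.7 4.9 4.9 4.6 3.9
 3.9 3.7 3.5 2.7 2.4 2.6 3.9 5.1 6.  5.  5.2 5.9]
red 220 [303.9 187.3] [ 0.5288 -0.1223] r 0.1362 ang -1.713
red 37 [245.3 238.6] [0.5155 0.1497] r 0.141 ang 1.805
```

```bash
cat >> h.py <<'E'
def yang(q):  # angle of tool y in world
    y=R.from_quat(q).as_matrix()[:,1]; return np.arctan2(y[1],y[0])
def plan(p1,a1,n,p0=None,a0=None):
    s=r.read_state()
    p0=s["eef_pos"] if p0 is None else np.array(p0); a0=yang(s["orientation"]) if a0 is None else a0
    rows=[]; dp=(np.array(p1)-p0)/n; da=(a1-a0)/n
    for i in range(n):
        a=a0+da*i   # tool x = a+90deg, tool z down
        y=np.array([np.cos(a),np.sin(a),0]); x=np.array([-y[1],y[0],0]); 
        rows.append([round(v,2) for v in (100*dp@x,100*dp@y,-100*dp[2],0,0,-np.degrees(da))])
    return rows
E
python3 - <<'E'
from h import *
s=r.read_state(); print(yang(s["orientation"]))
print(R.from_quat(s["orientation"]).as_matrix().round(3).tolist())
R_=plan([.547,.013,.215],1.6,20)
for i in range(0,20,5): print(R_[i:i+5])
E
```

```text
-1.2329752112421135
[[0.943, 0.331, 0.0], [0.331, -0.943, -0.0], [0.0, 0.0, -1.0]]
[[np.float64(2.6), np.float64(-2.53), np.float64(0.04), 0, 0, np.float64(-8.12)], [np.float64(2.93), np.float64(-2.14), np.float64(0.04), 0, 0, np.float64(-8.12)], [np.float64(3.21), np.float64(-1.7), np.float64(0.04), 0, 0, np.float64(-8.12)], [np.float64(3.41), np.float64(-1.23), np.float64(0.04), 0, 0, np.float64(-8.12)], [np.float64(3.55), np.float64(-0.74), np.float64(0.04), 0, 0, np.float64(-8.12)]]
[[np.float64(3.62), np.float64(-0.23), np.float64(0.04), 0, 0, np.float64(-8.12)], [np.float64(3.62), np.float64(0.28), np.float64(0.04), 0, 0, np.float64(-8.12)], [np.float64(3.54), np.float64(0.79), np.float64(0.04), 0, 0, np.float64(-8.12)], [np.float64(3.39), np.float64(1.28), np.float64(0.04), 0, 0, np.float64(-8.12)], [np.float64(3.18), np.float64(1.75), np.float64(0.04), 0, 0, np.float64(-8.12)]]
[[np.float64(2.9), np.float64(2.18), np.float64(0.04), 0, 0, np.float64(-8.12)], [np.float64(2.56), np.float64(2.57), np.float64(0.04), 0, 0, np.float64(-8.12)], [np.float64(2.17), np.float64(2.91), np.float64(0.04), 0, 0, np.float64(-8.12)], [np.float64(1.74), np.float64(3.18), np.float64(0.04), 0, 0, np.float64(-8.12)], [np.float64(1.28), np.float64(3.4), np.float64(0.04), 0, 0, np.float64(-8.12)]]
[[np.float64(0.78), np.float64(3.54), np.float64(0.04), 0, 0, np.float64(-8.12)], [np.float64(0.27), np.float64(3.62), np.float64(0.04), 0, 0, np.float64(-8.12)], [np.float64(-0.24), np.float64(3.62), np.float64(0.04), 0, 0, np.float64(-8.12)], [np.float64(-0.75), np.float64(3.55), np.float64(0.04), 0, 0, np.float64(-8.12)], [np.float64(-1.24), np.float64(3.41), np.float64(0.04), 0, 0, np.float64(-8.12)]]
```

play_rows --plan '[[[2.6,-2.5,0,0,0,-8.1],[2.9,-2.1,0,0,0,-8.1],[3.2,-1.7,0,0,0,-8.1],[3.4,-1.2,0,0,0,-8.1],[3.6,-0.7,0,0,0,-8.1]]]'

```text
time_s: 1.55
eef_pos: [0.3058, -0.4742, 0.2228]
orientation: [0.865, 0.501, -0.0, 0.0]
force: [-1.0, 0.1, 0.9]
gripper_width: 0.0874
```

play_rows --plan '[[[3.6,-0.2,0,0,0,-8.1],[3.6,0.3,0,0,0,-8.1],[3.5,0.8,0,0,0,-8.1],[3.4,1.3,0,0,0,-8.1],[3.2,1.8,0,0,0,-8.1]]]'

```text
time_s: 2.05
eef_pos: [0.3877, -0.3126, 0.2229]
orientation: [0.638, 0.77, -0.0, 0.0]
force: [0.4, 0.2, 0.6]
gripper_width: 0.087
```

play_rows --plan '[[[2.9,2.2,0,0,0,-8.1],[2.6,2.6,0,0,0,-8.1],[2.2,2.9,0,0,0,-8.1],[1.7,3.2,0,0,0,-8.1],[1.3,3.4,0,0,0,-8.1]]]'

```text
time_s: 2.55
eef_pos: [0.4696, -0.1498, 0.2229]
orientation: [0.332, 0.943, -0.0, 0.001]
force: [0.2, -0.6, -0.6]
gripper_width: 0.0873
```

play_rows --plan '[[[0.8,3.5,0,0,0,-8.1],[0.3,3.6,0,0,0,-8.1],[-0.2,3.6,0,0,0,-8.1],[-0.7,3.5,0,0,0,-8.1],[-1.2,3.4,0,0,0,-8.1]]]'

```text
time_s: 3.05
eef_pos: [0.549, 0.0114, 0.2228]
orientation: [-0.014, 1.0, -0.0, 0.0]
force: [0.9, -0.3, 1.0]
gripper_width: 0.0867
```

Run:
```python
from h import *
s=r.read_state(); print(s["time_s"],s["eef_pos"].round(4) if hasattr(s["eef_pos"],'round') else s["eef_pos"],yang(s["orientation"]),np.round(s["joint_pos"],2))
cal=r.get_calibration("wrist"); im=r.capture("wrist"); np.savez("w1.npz",im=im,**cal)
cv2.imwrite("pics/w1.png",im[:,:,::-1])
a=topdown(im,cal,(.547,.013),.06,.1,3000); 
cv2.imwrite("pics/w1td.png",cv2.cvtColor(a,cv2.COLOR_RGB2BGR))
```

```text
3.05 [0.549  0.0114 0.2228] 1.5996302180895268 [ 0.57  0.38 -0.86  1.8   0.32  1.1   1.2 ]
```

View pics/w1.png

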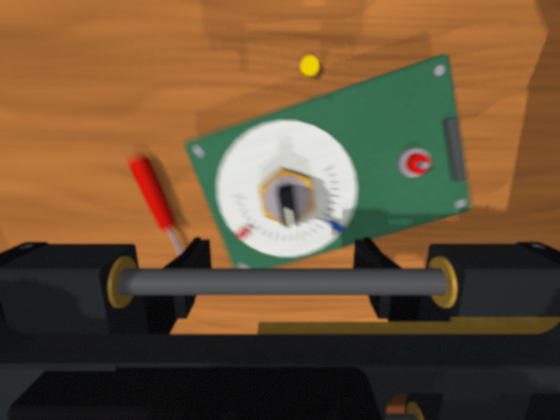

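View pics/w1td.png

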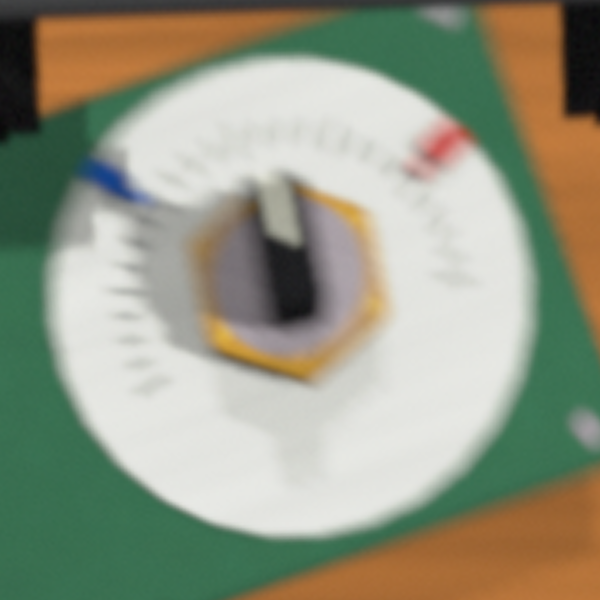

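```bash
cat > meas.py <<'E'
from h import *
from scipy.optimize import least_squares
def dial(im,cal,c0=(.547,.013)):
    a=topdown(im,cal,c0,.06,.11,3000); hsv=cv2.cvtColor(a,cv2.COLOR_RGB2HSV).astype(int)
    g=hsv[...,1]
    pts=[]
    n=a.shape[0]/2
    for t in np.linspace(0,2*np.pi,180,endpoint=False):
        rr=np.arange(.068,.095,.0003)
        x=c0[0]+rr*np.cos(t); y=c0[1]+rr*np.sin(t)
        v=n-(x-c0[0])*3000; u=n-(y-c0[1])*3000
        pr=cv2.remap(g.astype(np.float32),u.astype(np.float32)[None],v.astype(np.float32)[None],1)[0]
        if pr[:15].mean()<45 and pr[-20:].mean()>110 and pr[:15].std()<12:
            k=np.argmax(pr>70); pts.append((x[k],y[k]))
    P=np.array(pts)
    f=least_squares(lambda q:np.hypot(*(P-q[:2]).T)-q[2],[*c0,.08],loss="soft_l1",f_scale=.0007)
    return f.x,len(P),np.sqrt((f.fun**2).mean())
def flag(im,cal,c,which,z=.0635):
    a=topdown(im,cal,c,z,.1,3000); hsv=cv2.cvtColor(a,cv2.COLOR_RGB2HSV)
    h=hsv[...,0]; m=((h<10)|(h>170)) if which=="red" else ((h>100)&(h<130))
    v,u=np.mgrid[:600,:600]; X=(300-v)/3000; Y=(300-u)/3000; rad=np.hypot(X,Y)
    m=m&(hsv[...,1]>110)&(rad>.055)&(rad<.082)
    return m.sum(),rad[m].mean(),np.arctan2(Y[m].mean(),X[m].mean())
def view(im,cal,c,z,half,ppm,name):
    a=topdown(im,cal,c,z,half,ppm); cv2.imwrite(name,cv2.cvtColor(a,cv2.COLOR_RGB2BGR)); return a
E
python3 - <<'E'
from meas import *
d=np.load("w1.npz"); cal={k:d[k] for k in ("mtx","camera_from_world")}; im=d["im"]
f,n,e=dial(im,cal); print("dial",f.round(4),n,e)
c=f[:2]
print(flag(im,cal,c,"red"),flag(im,cal,c,"blue"))
a=view(im,cal,c,.128,.04,7000,"pics/k.png"); b=view(im,cal,c,.088,.04,7000,"pics/rg.png")
cv2.imwrite("pics/kr.png",np.hstack([cv2.resize(x,(400,400)) for x in (a,b)])[:,:,::-1])
E
```

```text
dial [0.5485 0.0161 0.0825] 152 0.0008452824068610465
(np.int64(520), np.float64(0.07191232166679687), np.float64(-0.8025153524456948)) (np.int64(869), np.float64(0.07191633294227155), np.float64(1.0126607522570885))
```

View pics/kr.png

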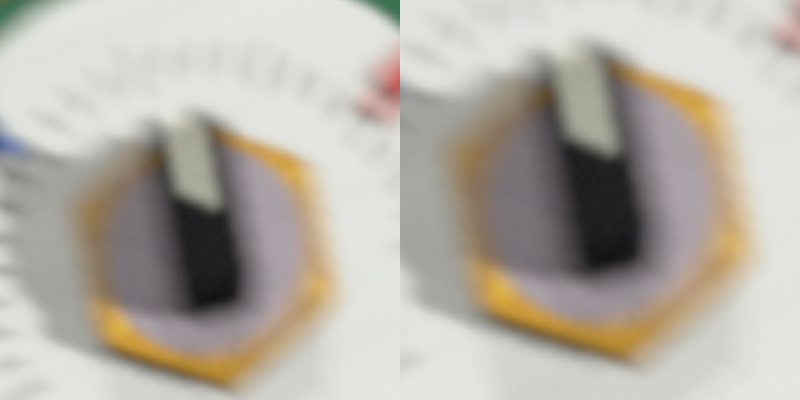

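The pointer sits at about 0.16 rad, red flag at -0.805, and the axis near (0.5475, 0.0148). Next is the descent to the knob.

play_rows --plan '[[[0.03,0.07,2.4,0,0,-1.5],[0.03,0.07,2.5,0,0,-1.5],[0.03,0.07,2.5,0,0,-1.5],[0.03,0.07,2.5,0,0,-1.5],[0.03,0.07,2.3,0,0,-1.5]]]' --grip 5

```text
time_s: 3.6
eef_pos: [0.5465, 0.0133, 0.0995]
orientation: [-0.077, 0.997, -0.0, -0.0]
force: [0.4, -0.3, -0.5]
gripper_width: 0.0551
```

Run:
```python
from h import *
s=r.read_state(); print(s["time_s"],np.round(s["eef_pos"],4),yang(s["orientation"]),np.round(s["joint_pos"],2),s["gripper_width"])
im=r.capture("wrist"); cv2.imwrite("pics/w2.png",im[:,:,::-1])
im=r.capture("side"); cv2.imwrite("pics/s2.png",cv2.resize(im[150:270,200:340],(700,600),interpolation=cv2.INTER_CUBIC)[:,:,::-1])
```

```text
3.6 [0.5465 0.0133 0.0995] 1.7253534871666516 [ 0.5   0.53 -0.8   1.93  0.49  0.89  1.18] 0.05509147289092003
```

View pics/w2.png

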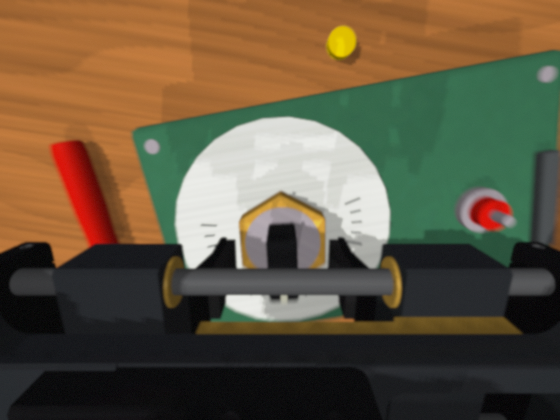

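View pics/s2.png

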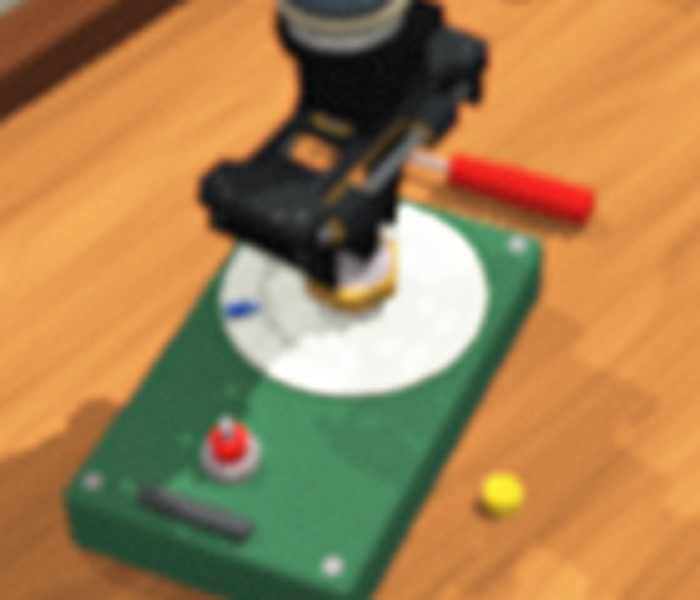

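The knob is centred between the jaws (columns 267–297), and the ring's flats currently line up with the jaws too. Closing now.

play_rows --plan '[[[0,0,0,0,0,0],[0,0,0,0,0,0],[0,0,0,0,0,0],[0,0,0,0,0,0],[0,0,0,0,0,0]]]' --grip 1 --squeeze 15

```text
time_s: 4.2
eef_pos: [0.547, 0.0136, 0.1012]
orientation: [-0.077, 0.997, -0.0, 0.001]
force: [-0.9, -0.1, -0.9]
gripper_width: 0.018
```

Run:
```python
from h import *
s=r.read_state(); print(s["time_s"],np.round(s["eef_pos"],4),yang(s["orientation"]),np.round(s["force"],1),np.round(s["ft_torque"],3),s["gripper_width"])
im=r.capture("wrist"); cv2.imwrite("pics/w3.png",im[:,:,::-1])
```

```text
4.2 [0.547  0.0136 0.1012] 1.725035773609561 [-0.9 -0.1 -0.9] [ 0.077 -0.159 -0.027] 0.018009513563835962
```

View pics/w3.png

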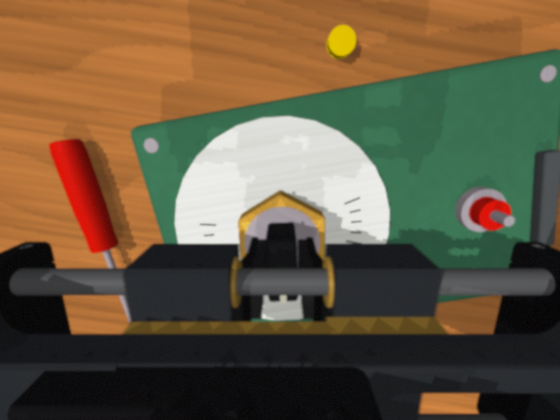

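play_rows --plan '[[[0,0,0,0,0,0],[0,0,0,0,0,4],[0,0,0,0,0,7],[0,0,0,0,0,7],[0,0,0,0,0,7]]]'

```text
time_s: 4.75
eef_pos: [0.547, 0.0128, 0.101]
orientation: [0.143, 0.99, -0.001, 0.0]
force: [-0.7, -2.6, 3.0]
gripper_width: 0.016
```

play_rows --plan '[[[0,0,0,0,0,7],[0,0,0,0,0,7],[0,0,0,0,0,7],[0,0,0,0,0,6],[0,0,0,0,0,3]]]'

```text
time_s: 5.25
eef_pos: [0.5465, 0.012, 0.101]
orientation: [0.394, 0.919, -0.001, 0.0]
force: [-1.0, -4.0, 5.2]
gripper_width: 0.0161
```

Run:
```python
from h import *
s=r.read_state(); print(s["time_s"],np.round(s["eef_pos"],4),yang(s["orientation"]),np.round(s["force"],1),np.round(s["ft_torque"],3),s["gripper_width"])
im=r.capture("wrist"); cv2.imwrite("pics/w4.png",im[:,:,::-1])
```

```text
5.25 [0.5465 0.012  0.101 ] 0.7617477872334307 [-1.  -4.   5.2] [-0.797  0.247  0.101] 0.016145142083297977
```

View pics/w4.png

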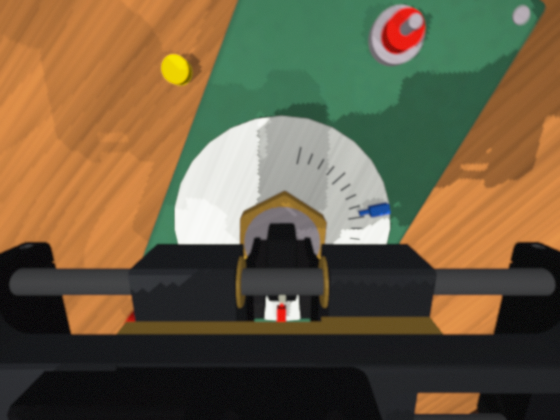

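The red flag shows at (281,313), straight beyond the knob in the tool's midplane. Next I'll release and lift.

play_rows --plan '[[[0,0,0,0,0,0],[0,0,0,0,0,0],[0,0,0,0,0,0],[0,0,0,0,0,0],[0,0,0,0,0,0]]]' --grip 5

```text
time_s: 5.8
eef_pos: [0.5466, 0.014, 0.1004]
orientation: [0.392, 0.92, 0.0, -0.0]
force: [0.3, 0.2, -0.5]
gripper_width: 0.046
```

play_rows --plan '[[[0,0,-1.5,0,0,0],[0,0,-2.5,0,0,0],[0,0,-3,0,0,0],[0,0,-3,0,0,0],[0,0,-2,0,0,0]]]' --grip 7.2

```text
time_s: 6.3
eef_pos: [0.5476, 0.0143, 0.224]
orientation: [0.392, 0.92, 0.001, 0.002]
force: [0.1, -0.1, 0.6]
gripper_width: 0.071
```

Run:
```python
from meas import *
s=r.read_state(); print(s["time_s"],np.round(s["eef_pos"],4),yang(s["orientation"]),np.round(s["joint_pos"],2),np.round(s["force"],1),np.round(s["ft_torque"],3),s["gripper_width"])
cal=r.get_calibration("wrist"); im=r.capture("wrist"); np.savez("w5.npz",im=im,**cal); cv2.imwrite("pics/w5.png",im[:,:,::-1])
f,n,e=dial(im,cal); print("dial",f.round(4),n,e)
c=f[:2]
print(flag(im,cal,c,"red"),flag(im,cal,c,"blue"))
a=view(im,cal,c,.128,.04,7000,"pics/k.png"); b=view(im,cal,c,.088,.04,7000,"pics/rg.png")
cv2.imwrite("pics/kr2.png",np.hstack([cv2.resize(x,(400,400)) for x in (a,b)])[:,:,::-1])
```

```text
6.3 [0.5476 0.0143 0.224 ] 0.7659280902104257 [ 0.4   0.32 -0.63  1.81  0.21  1.07  0.46] [ 0.1 -0.1  0.6] [-0.002 -0.13  -0.051] 0.07104756401393672
dial [0.547  0.0126 0.0816] 161 0.00018699171787914807
(np.int64(1140), np.float64(0.07057220655314175), np.float64(-0.8127484796884019)) (np.int64(1070), np.float64(0.07079771144726962), np.float64(0.9915595275511561))
```

View pics/w5.png

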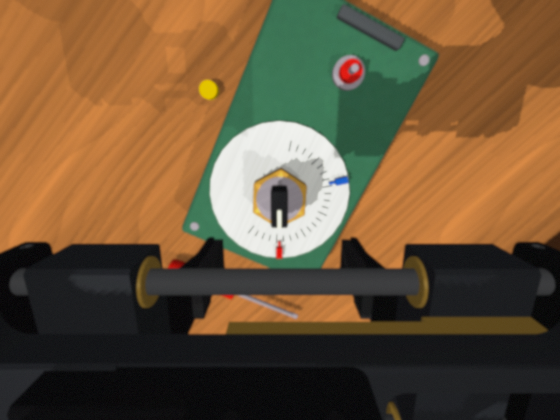

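View pics/kr2.png

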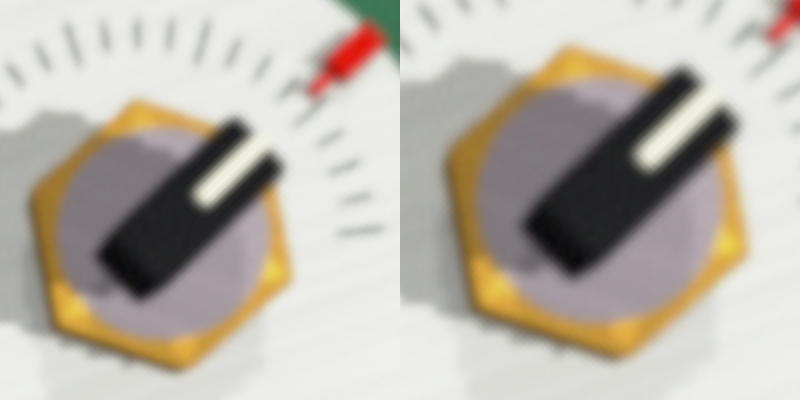

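The pointer reads -0.80 against the flag's -0.81. Dial centre is (0.547, 0.0126), and the ring's flats face about 0.705 rad. Now I descend around the ring.

play_rows --plan '[[[-0.08,-0.16,1.7,0,0,1.5],[0,0,2,0,0,1],[0,0,2,0,0,1],[0,0,2,0,0,0],[0,0,2,0,0,0]]]'

```text
time_s: 6.85
eef_pos: [0.5462, 0.0121, 0.1234]
orientation: [0.42, 0.908, 0.0, 0.0]
force: [0.1, 0.4, -0.3]
gripper_width: 0.0719
```

Run:
```python
from meas import *
s=r.read_state(); print(s["time_s"],np.round(s["eef_pos"],4),yang(s["orientation"]),np.round(s["joint_pos"],2),np.round(s["force"],1),np.round(s["ft_torque"],3),s["gripper_width"])
im=r.capture("wrist"); cv2.imwrite("pics/w6.png",im[:,:,::-1])
```

```text
6.85 [0.5462 0.0121 0.1234] 0.7044480796331165 [ 0.35  0.43 -0.57  1.92  0.3   0.87  0.33] [ 0.1  0.4 -0.3] [ 0.02  -0.165  0.007] 0.07193022094866881
```

View pics/w6.png

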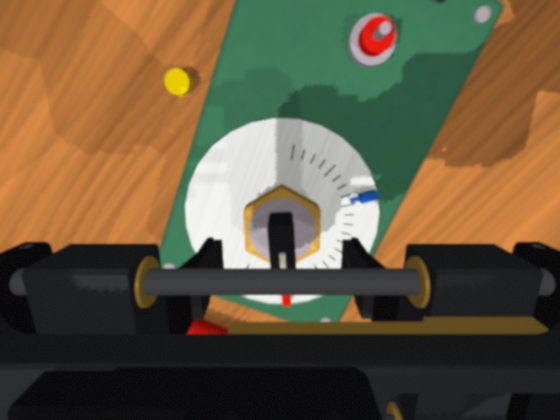

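play_rows --plan '[[[0,0,1.5,0,0,0],[0,0,1.5,0,0,0],[0,0,1.2,0,0,0],[0,0,0.9,0,0,0],[0,0,0.5,0,0,0]]]'

```text
time_s: 7.4
eef_pos: [0.5458, 0.012, 0.0666]
orientation: [0.42, 0.908, -0.0, -0.0]
force: [-1.0, 0.8, 0.3]
gripper_width: 0.0722
```

Run:
```python
from meas import *
s=r.read_state(); print(s["time_s"],np.round(s["eef_pos"],4),yang(s["orientation"]),np.round(s["joint_pos"],2),np.round(s["force"],1),np.round(s["ft_torque"],3),s["gripper_width"])
im=r.capture("wrist"); cv2.imwrite("pics/w7.png",im[:,:,::-1])
im=r.capture("scene"); cv2.imwrite("pics/s7.png",cv2.resize(im[160:290,200:350],(750,600),interpolation=cv2.INTER_CUBIC)[:,:,::-1])
```

```text
7.4 [0.5458 0.012  0.0666] 0.7043402175089758 [ 0.31  0.51 -0.53  1.96  0.36  0.77  0.27] [-1.   0.8  0.3] [ 0.04  -0.125 -0.012] 0.07223583041876777
```

View pics/w7.png

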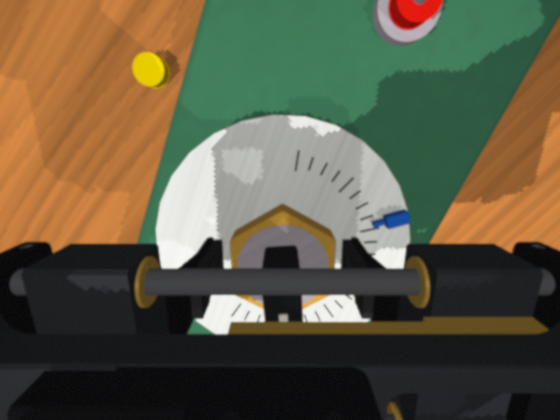

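View pics/s7.png

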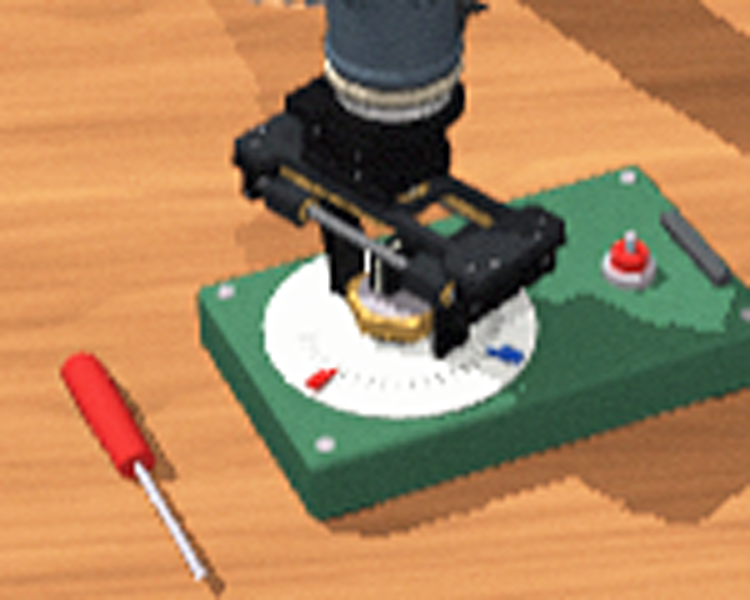

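Everything lines up: ring in the jaws, both flags clear of the fingers. Closing.

play_rows --plan '[[[0,0,0,0,0,0],[0,0,0,0,0,0],[0,0,0,0,0,0],[0,0,0,0,0,0],[0,0,0,0,0,0]]]' --grip 5 --squeeze 60

```text
time_s: 8.0
eef_pos: [0.5464, 0.012, 0.068]
orientation: [0.42, 0.908, 0.0, 0.0]
force: [-0.4, -0.2, 3.2]
gripper_width: 0.0557
```

Run:
```python
from meas import *
s=r.read_state(); print(s["time_s"],np.round(s["eef_pos"],4),yang(s["orientation"]),np.round(s["joint_pos"],2),np.round(s["force"],1),np.round(s["ft_torque"],3),np.round(s["effort"],2),s["gripper_width"])
im=r.capture("wrist"); cv2.imwrite("pics/w8.png",im[:,:,::-1])
```

```text
8.0 [0.5464 0.012  0.068 ] 0.7042935644880032 [ 0.31  0.51 -0.53  1.96  0.36  0.77  0.27] [-0.4 -0.2  3.2] [ 0.007 -0.076 -0.005] [-1.400e-01 -4.156e+01 -5.330e+00 -1.631e+01 -4.000e-02 -1.100e-01
 -0.000e+00] 0.055686488357300334
```

View pics/w8.png

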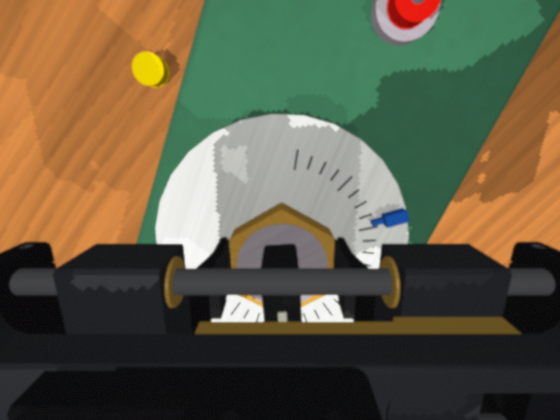

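play_rows --plan '[[[0,0,0,0,0,3],[0,0,0,0,0,5],[0,0,0,0,0,5],[0,0,0,0,0,5],[0,0,0,0,0,3]]]'

```text
time_s: 8.55
eef_pos: [0.5459, 0.0116, 0.068]
orientation: [0.579, 0.815, -0.0, 0.0]
force: [-1.5, -1.2, 5.2]
gripper_width: 0.0557
```

```bash
cat > st.py <<'E'
from h import *
s=r.read_state(); print(s["time_s"],np.round(s["eef_pos"],4),"y",round(yang(s["orientation"]),4),"j",np.round(s["joint_pos"],2),np.round(s["force"],1),"T",np.round(s["ft_torque"],3),"e7",np.round(s["effort"][-1],3),s["gripper_width"])
E
python3 st.py
```

```text
8.55 [0.5459 0.0116 0.068 ] y 0.3352 j [ 0.24  0.49 -0.44  1.96  0.3   0.75 -0.04] [-1.5 -1.2  5.2] T [-0.169  0.266  0.023] e7 0.204 0.05573205282217102
```

play_rows --plan '[[[0,0,0,0,0,2],[0,0,0,0,0,3],[0,0,0,0,0,3],[0,0,0,0,0,2],[0,0,0,0,0,0]]]'

```text
time_s: 9.05
eef_pos: [0.5456, 0.0116, 0.068]
orientation: [0.647, 0.762, -0.001, 0.0]
force: [-2.5, -1.1, 5.9]
gripper_width: 0.0556
```

```bash
python3 st.py
```

```text
9.05 [0.5456 0.0116 0.068 ] y 0.1624 j [ 0.21  0.48 -0.4   1.97  0.27  0.75 -0.18] [-2.5 -1.1  5.9] T [-0.328  0.489 -0.051] e7 -0.07 0.05560534028634863
```

play_rows --plan '[[[0,0,0,0,0,1],[0,0,0,0,0,2],[0,0,0,0,0,2],[0,0,0,0,0,2],[0,0,0,0,0,0]]]'

```text
time_s: 9.55
eef_pos: [0.5454, 0.0116, 0.068]
orientation: [0.693, 0.721, -0.001, -0.0]
force: [-2.7, -1.6, 6.9]
gripper_width: 0.0556
```

```bash
python3 st.py
```

```text
9.55 [0.5454 0.0116 0.068 ] y 0.0403 j [ 0.19  0.48 -0.37  1.97  0.25  0.74 -0.29] [-2.7 -1.6  6.9] T [-0.294  0.602 -0.03 ] e7 -0.069 0.055625627545439836
```

play_rows --plan '[[[0,0,0,0,0,1],[0,0,0,0,0,2],[0,0,0,0,0,3],[0,0,0,0,0,2],[0,0,0,0,0,0]]]'

```text
time_s: 10.05
eef_pos: [0.5452, 0.0115, 0.068]
orientation: [0.741, 0.671, -0.001, -0.0]
force: [-3.6, -0.4, 6.7]
gripper_width: 0.0556
```

```bash
python3 st.py
```

```text
10.05 [0.5452 0.0115 0.068 ] y -0.0994 j [ 0.16  0.47 -0.33  1.97  0.22  0.74 -0.4 ] [-3.6 -0.4  6.7] T [-0.337  0.743 -0.014] e7 -0.071 0.05560865476874021
```

play_rows --plan '[[[0,0,0,0,0,1],[0,0,0,0,0,2],[0,0,0,0,0,3],[0,0,0,0,0,2],[0,0,0,0,0,0]]]'

```text
time_s: 10.55
eef_pos: [0.5449, 0.0116, 0.0679]
orientation: [0.786, 0.618, -0.001, -0.0]
force: [-3.9, -2.2, 7.0]
gripper_width: 0.0554
```

```bash
python3 st.py
```

```text
10.55 [0.5449 0.0116 0.0679] y -0.239 j [ 0.13  0.47 -0.3   1.97  0.2   0.73 -0.52] [-3.9 -2.2  7. ] T [-0.287  0.908 -0.037] e7 -0.072 0.055397401571915666
```

play_rows --plan '[[[0,0,0,0,0,1],[0,0,0,0,0,2],[0,0,0,0,0,3],[0,0,0,0,0,2],[0,0,0,0,0,0]]]'

```text
time_s: 11.05
eef_pos: [0.5447, 0.0116, 0.0679]
orientation: [0.828, 0.561, -0.001, -0.0]
force: [-5.5, -1.6, 8.9]
gripper_width: 0.0555
```

```bash
python3 st.py
```

```text
11.05 [0.5447 0.0116 0.0679] y -0.3786 j [ 0.11  0.46 -0.26  1.97  0.18  0.73 -0.64] [-5.5 -1.6  8.9] T [-0.246  0.947 -0.016] e7 -0.072 0.05545602397516532
```

play_rows --plan '[[[0,0,0,0,0,1],[0,0,0,0,0,2],[0,0,0,0,0,3],[0,0,0,0,0,2],[0,0,0,0,0,0]]]'

```text
time_s: 11.55
eef_pos: [0.5445, 0.0118, 0.0679]
orientation: [0.865, 0.502, -0.002, -0.0]
force: [-5.1, -0.6, 8.6]
gripper_width: 0.0556
```

```bash
python3 st.py
```

```text
11.55 [0.5445 0.0118 0.0679] y -0.518 j [ 0.08  0.46 -0.23  1.97  0.15  0.73 -0.76] [-5.1 -0.6  8.6] T [-0.196  1.096 -0.081] e7 -0.072 0.0555993770538683
```

play_rows --plan '[[[0,0,0,0,0,1],[0,0,0,0,0,2],[0,0,0,0,0,3],[0,0,0,0,0,2],[0,0,0,0,0,0]]]'

```text
time_s: 12.05
eef_pos: [0.5443, 0.0119, 0.0679]
orientation: [0.898, 0.441, -0.002, -0.0]
force: [-6.0, -1.0, 9.4]
gripper_width: 0.0554
```

```bash
python3 st.py; python3 -c "
from h import *
im=r.capture('wrist'); cv2.imwrite('pics/w9.png',im[:,:,::-1])"
```

```text
12.05 [0.5443 0.0119 0.0679] y -0.6576 j [ 0.05  0.46 -0.19  1.98  0.13  0.72 -0.88] [-6.  -1.   9.4] T [-0.195  1.172 -0.081] e7 -0.072 0.055362621948736285
```

View pics/w9.png

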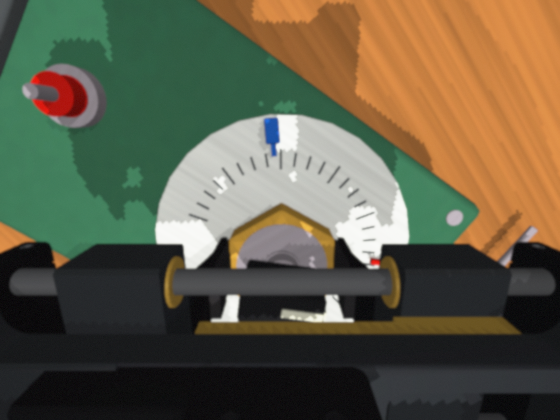

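The ring follows the jaws (hex apex at (281,205)), and the knob still points towards the red flag.

play_rows --plan '[[[0,0,0,0,0,1],[0,0,0,0,0,2],[0,0,0,0,0,3],[0,0,0,0,0,2],[0,0,0,0,0,0]]]'

```text
time_s: 12.6
eef_pos: [0.5441, 0.012, 0.0679]
orientation: [0.926, 0.377, -0.002, -0.0]
force: [-5.5, -0.3, 9.4]
gripper_width: 0.0554
```

```bash
python3 st.py
```

```text
12.6 [0.5441 0.012  0.0679] y -0.7972 j [ 0.03  0.45 -0.16  1.98  0.11  0.72 -1.  ] [-5.5 -0.3  9.4] T [-0.112  1.283 -0.046] e7 -0.072 0.05540829489049659
```

play_rows --plan '[[[0,0,0,0,0,1],[0,0,0,0,0,2],[0,0,0,0,0,3],[0,0,0,0,0,2],[0,0,0,0,0,0]]]'

```text
time_s: 13.1
eef_pos: [0.544, 0.0122, 0.0679]
orientation: [0.95, 0.313, -0.002, -0.0]
force: [-5.3, 0.0, 10.1]
gripper_width: 0.0559
```

```bash
python3 st.py
```

```text
13.1 [0.544  0.0122 0.0679] y -0.934 j [-0.    0.45 -0.12  1.98  0.08  0.72 -1.11] [-5.3  0.  10.1] T [-0.106  1.347  0.461] e7 -0.544 0.05589794205293948
```

The ring came up hard: e7 stepped from -0.072 to -0.544, which is 0.47 above free running. I'll nip it up in small steps to about 0.8 above (e7 near -0.87).

play_rows --plan '[[[0,0,0,0,0,1],[0,0,0,0,0,1],[0,0,0,0,0,2],[0,0,0,0,0,1],[0,0,0,0,0,0]]]'

```text
time_s: 13.6
eef_pos: [0.5439, 0.0123, 0.0679]
orientation: [0.962, 0.272, -0.002, -0.0]
force: [-6.6, 0.1, 9.7]
gripper_width: 0.0555
```

```bash
python3 st.py
```

```text
13.6 [0.5439 0.0123 0.0679] y -1.02 j [-0.02  0.45 -0.1   1.98  0.07  0.72 -1.18] [-6.6  0.1  9.7] T [-0.162  1.358  0.64 ] e7 -0.682 0.055504867080290475
```

play_rows --plan '[[[0,0,0,0,0,1],[0,0,0,0,0,1],[0,0,0,0,0,1],[0,0,0,0,0,1],[0,0,0,0,0,0]]]'

```text
time_s: 14.1
eef_pos: [0.5439, 0.0124, 0.0679]
orientation: [0.971, 0.238, -0.002, -0.0]
force: [-6.6, 0.2, 10.1]
gripper_width: 0.0554
```

```bash
python3 st.py
```

```text
14.1 [0.5439 0.0124 0.0679] y -1.0892 j [-0.03  0.45 -0.09  1.98  0.06  0.72 -1.24] [-6.6  0.2 10.1] T [-0.027  1.448  0.796] e7 -0.791 0.05536590644404999
```

play_rows --plan '[[[0,0,0,0,0,1],[0,0,0,0,0,1],[0,0,0,0,0,1],[0,0,0,0,0,0],[0,0,0,0,0,0]]]'

```text
time_s: 14.6
eef_pos: [0.5438, 0.0124, 0.0679]
orientation: [0.977, 0.213, -0.002, 0.0]
force: [-6.4, -0.9, 10.1]
gripper_width: 0.0561
```

```bash
python3 st.py
```

```text
14.6 [0.5438 0.0124 0.0679] y -1.141 j [-0.04  0.45 -0.07  1.98  0.05  0.72 -1.29] [-6.4 -0.9 10.1] T [0.017 1.402 0.799] e7 -0.822 0.05611631161588858
```

At 0.75 above free running, inside the 0.7–0.9 band, I'll release and lift.

play_rows --plan '[[[0,0,0,0,0,0],[0,0,0,0,0,0],[0,0,0,0,0,0],[0,0,0,0,0,0],[0,0,0,0,0,0]]]' --grip 7.2

```text
time_s: 15.1
eef_pos: [0.5462, 0.012, 0.0674]
orientation: [0.978, 0.211, -0.0, 0.0]
force: [-0.3, -0.5, -0.3]
gripper_width: 0.0714
```

play_rows --plan '[[[0,0,-1,0,0,0],[0,0,-2,0,0,0],[0,0,-3,0,0,0],[0,0,-4,0,0,0],[0,0,-4,0,0,0]]]'

```text
time_s: 15.6
eef_pos: [0.5458, 0.012, 0.2095]
orientation: [0.978, 0.211, -0.0, 0.0]
force: [1.0, 0.8, 0.2]
gripper_width: 0.0719
```

play_rows --plan '[[[0,0,-2,0,0,0],[0,0,0,0,0,0],[0,0,0,0,0,0],[0,0,0,0,0,0],[0,0,0,0,0,0]]]'

```text
time_s: 16.1
eef_pos: [0.5451, 0.012, 0.2261]
orientation: [0.977, 0.211, -0.001, -0.0]
force: [-0.2, 1.0, 1.1]
gripper_width: 0.0723
```

```bash
python3 st.py
python3 - <<'E'
from meas import *
cal=r.get_calibration("wrist"); im=r.capture("wrist"); np.savez("w10.npz",im=im,**cal); cv2.imwrite("pics/w10.png",im[:,:,::-1])
f,n,e=dial(im,cal); print("dial",f.round(4),n,e)
c=f[:2]
print(flag(im,cal,c,"red"),flag(im,cal,c,"blue"))
a=view(im,cal,c,.128,.04,7000,"pics/k.png"); b=view(im,cal,c,.088,.04,7000,"pics/rg.png")
cv2.imwrite("pics/kr3.png",np.hstack([cv2.resize(x,(400,400)) for x in (a,b)])[:,:,::-1])
E
```

```text
16.1 [0.5451 0.012  0.2261] y -1.1457 j [-0.04  0.26 -0.08  1.83  0.02  1.05 -1.27] [-0.2  1.   1.1] T [-0.011  0.006  0.013] e7 0.0 0.07226419926253967
dial [0.5469 0.013  0.081 ] 167 0.00018276757306599501
(np.int64(1142), np.float64(0.06962681713660286), np.float64(-0.8140697219386854)) (np.int64(870), np.float64(0.06981530381271026), np.float64(0.9932738471384847))
```

View pics/kr3.png

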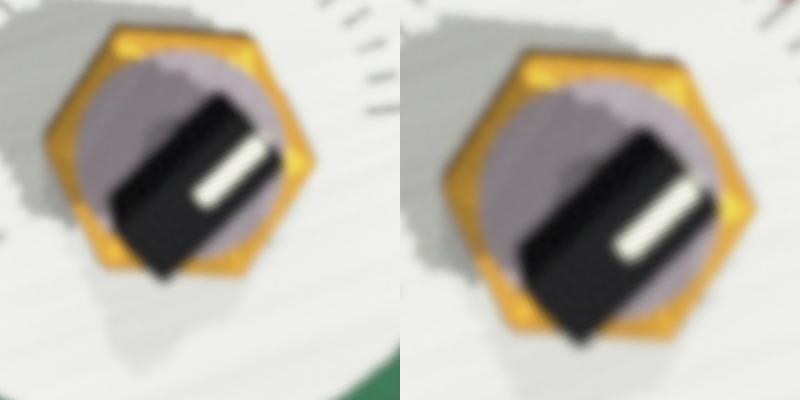

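View pics/w10.png

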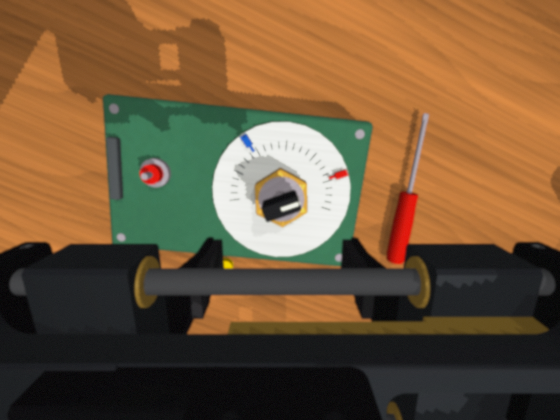

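Flags are unmoved and the knob still points at the red one. I'll measure the ring and pointer angles numerically, comparing before and after.

Run:
```python
from meas import *
for n in ("w5","w10"):
    d=np.load(n+".npz"); cal={k:d[k] for k in ("mtx","camera_from_world")}; im=d["im"]
    c=np.array([.547,.0128])
    def P(z): 
        return topdown(im,cal,c,z,.045,7000)
    a=P(.088); h=cv2.cvtColor(a,cv2.COLOR_RGB2HSV)
    m=((h[...,0]>8)&(h[...,0]<35)&(h[...,1]>110)&(h[...,2]>60)).astype(np.uint8)
    N=a.shape[0]; v,u=np.mgrid[:N,:N]; X=(N/2-v)/7000; Y=(N/2-u)/7000
    cs,_=cv2.findContours(m,0,2); hull=cv2.convexHull(np.vstack([q for q in cs if len(q)>40]))
    f=np.zeros_like(m); cv2.fillPoly(f,[hull],1)
    x0,y0=X[f>0].mean(),Y[f>0].mean()
    p=np.array([[(N/2-q[1])/7000-x0,(N/2-q[0])/7000-y0] for q in hull[:,0]])
    # best hexagon by overlap
    best=[]
    def inh(th,s=.028,ox=0,oy=0):
        o=np.ones_like(f,bool)
        for k in range(6):
            t=th+k*np.pi/3; o&=((X-x0-ox)*np.cos(t)+(Y-y0-oy)*np.sin(t))<s
        return o
    s=np.sqrt(f.sum()/7000**2/(2*np.sqrt(3)))
    for th in np.arange(0,1.047,.01):
        o=inh(th,s); best.append(((o&(f>0)).sum()/(o|(f>0)).sum(),th))
    b=max(best); print(n,"ring flat",b[1].round(3),"mod ->",(b[1]-2*np.pi/3).round(3),"iou",b[0].round(3),"s",s.round(4),"ctr",(c+[x0,y0]).round(4))
    a=P(.128); h=cv2.cvtColor(a,cv2.COLOR_RGB2HSV); v_=h[...,2].astype(int)
    k=((v_<75)&(np.hypot(X,Y)<.03)).astype(np.uint8)
    k=cv2.morphologyEx(k,3,np.ones((15,15)))
    w=((v_>150)&(h[...,1]<60)).astype(np.uint8); nn,l,st,ce=cv2.connectedComponentsWithStats(w)
    for i in range(1,nn):
        if 1500<st[i,4]<12000 and np.hypot(ce[i][0]-N/2,ce[i][1]-N/2)<200:
            yy,xx=np.where(l==i); q=np.c_[(N/2-yy),(N/2-xx)].astype(np.float32); ev=np.linalg.eigh(np.cov(q.T))[1][:,1]
            ev*=np.sign(ev[0]); print("line",st[i,4],np.arctan2(ev[1],ev[0]).round(3))
```

```text
w5 ring flat 0.71 mod -> -1.384 iou 0.962 s 0.0274 ctr [0.5457 0.014 ]
line 2313 1.468
w10 ring flat 0.99 mod -> -1.104 iou 0.98 s 0.0276 ctr [0.5478 0.0135]
line 11369 0.368
line 2404 -0.778
```

```bash
python3 st.py; python3 -c "
from station import r
print(r.finish_job())"
```

```text
16.15 [0.5453 0.012  0.2262] y -1.1457 j [-0.04  0.26 -0.08  1.83  0.02  1.05 -1.27] [ 0.2 -1.3  0. ] T [ 0.025 -0.007  0.083] e7 0.0 0.07188668234912657
the job is handed in; nothing more can be done
None
```

I turned the knob to the red flag, then tightened the lock ring clockwise until it came up hard. I nipped it up to about 0.75 N m above free running, inside the 0.7–0.9 range. I released it, lifted clear and handed the job in at about 16 s; no verdict was reported.

What the last checks showed:
- **Knob:** the pointer read about -0.78 rad by code and -0.82 rad by eye from the same picture. The red flag is at -0.81, so both are within the 0.12 rad limit.
- **Ring:** it stayed put after release, at -1.104 rad. The torque had jumped by -0.934, so the ring is at least 0.17 rad past the stop. That means the collar moved roughly 2.4 mm or more, and I estimate no more than about 4 mm. The collar mark is hidden, so this is worked out, not seen.
- **Flags:** red moved about 0.001 rad and blue about 0.002 rad in the pictures.
- **Bystanders:** nothing touched them that I saw, but I didn't re-measure each one.
- **Robot:** it ended clear above the winder, touching nothing.

**One disagreement:** the ring ended about 0.04 rad short of where the jaws stopped (-1.141 rad), and the torque rose less than expected in the last step. I take that as a slight slip in the jaws, and the torque reached still fits a tight ring.

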